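# Free the loaf stop of the bread-slicing guide

## Robot

A 6-joint arm with a two-finger parallel gripper is mounted at the origin on the work surface. World frame = base frame: x ahead of the robot, y to its left, z up, the work surface at z = 0. Lengths are in m, angles in rad, forces in N, time in s.
With the tool pointing down it reaches from about 0.25 to 0.725 m from the base axis. Payload 4 kg.
Tool frame: the origin (TCP) lies on the centre line of the jaws, within the pads' length; the fingertips stand 17 mm ahead of it and the grasp point (between the pads) lies 2 mm behind it; z points along the fingers, y is the line along which they close (so a half turn about z gives the same grasp; the last joint's range is limited). The gripper opens to 85 mm and grips with 20 to 120 N. Pads are 22 mm wide; open, the fingers measure 114 mm over their backs; the gripper's body (76 mm by 85 mm) begins 54 mm behind the grasp point. The pads swing forward as they close: fully open they stand 13 mm farther back than shut.
Start: joints at [-1.113, 0.241, 0.005, 1.335, 0, 1.571], TCP at [0.221, -0.449, 0.22] pointing down, gripper open.
Joint ranges: [-2.72, 2.72], [-1.05, 1.87], [-1.09, 1.28], [-1.99, 2.15], [-1.42, 1.44], [-3.14, 3.14]. Speed limits (rad/s): [2.79, 2.79, 3.14, 3.14, 3.14, 3.14].

## Interface

Orientations are given as a unit quaternion [x, y, z, w].
In Python, from workcell import get_obs, imaging, order gives the robot as it stands.
- The arm moves only by the tool apply_moves, never from a script. Its argument "targets" is a list that holds one entry, the list of rows, each a list of 5 numbers: the shift along the world's x, y, z in units of 40 mm (1.0 is 40 mm), then the turn about the world's z in degrees, then the gripper command: -1 is shut, 1 is fully open, values between are in proportion. In form: [[[dx, dy, dz, turn, fingers], ...]]. A call has 1 to 8 rows; each row shifts and turns the commanded pose from where the row before left it; what a row does not reach is not made up. A row lasts 1/12 s, in which the tool goes at most 41.7 mm and 7.16 degrees, less where a joint would pass 70% of its speed; a pose out of reach is approached as far as the arm can. A call is refused whole if a number of a shift passes 1 or a number of a turn 7.16, either way. A call with a gripper value outside its range is refused whole. The fingers move at their own pace and stop on an object; the grip force is fixed at half the most. Time passes only in rows, so rows that do not move let the fingers close. It gives the time, the measured TCP pose, the force, the opening and the grip force at its end, in the units of the state.
- get_obs(): the state, without advancing time (a new reading comes with each control period).
- imaging.camera(name): name is "scene" or "top" or "wrist"; returns (picture, depth): 480x640x3 uint8, blue, green, red; 480x640 float32, m along the optical axis (not along the pixel's ray), 0 where there is no reading.
- imaging.get_calibration(name): a dict with "camera_matrix" (3x3 intrinsics, pixels), "k1" (the pictures are not rectified: a ray, as slopes to the right and down, at radius r is drawn at 1 + k1 r^2 times it, then the intrinsics apply), "eye" and "rotation" of the camera in the world; the wrist camera has in their place "hand_eye" (4x4, takes a point from camera to tool coordinates, whose origin is the TCP and whose axes are the flange's). Camera axes: x right, y down, z forward; pixel columns grow to the right and rows downward; lengths in m; the calibration is good to about 2 mm. A picture is of the moment at which its call begins: read the wrist's pose just before it. get_calibration takes no time and is no camera call.
- order.job_done(): hands the job in; it is judged then, once.
The state is a dict: "clock": time; "joint_pos": joint angles; "joint_vel": joint speeds; "tau": joint torques, N m; "eef_pos": TCP position; "tool_rot": TCP orientation; "ft_force": force on the tool from outside, world axes, zero at the start; "ft_torque": the same for the moment, N m; "grip_width": finger opening in m; "grasp_force": force on a finger pad.
Only numpy, scipy, OpenCV 4.12 (cv2) and the standard library are available. Lean on these libraries where they do the work, as an engineer would, in place of code of your own. Each camera call takes 0.05 s, during which the arm holds its last target. There are 200 camera calls.

## Task

Make room for a longer loaf on the bread-slicing guide: loosen the clamp knob of its flat loaf stop by turning it counterclockwise, then slide the stop along its rail all the way to the end away from the slotted saw guide and leave it there. Leave the pan-lid stand next to it, which has the same kind of knob on a carriage with a wire hoop, as it is set.

Things in the scene. Friction and masses are not known exactly. Their poses are not given: they have to be found in the camera images.
- stop_grip (a point): Grip point of the loaf stop's clamp knob, on its vertical axis, 131 mm above the worktop, 14 mm below the knob's top. Black upright bar 50 mm long, 14 mm thick, 40 mm high, over a disc 42 mm across. Axes turn with the knob: x along the bar, y across its thickness, z up. With the knob at 0 (clamped) the bar lies across the rail and y points along the rail to where the stop must go.
- stop_base: Bread-slicing guide: fixed pale wooden base 120 x 300 x 16 mm on a 14 mm brown board; origin under its centre, y along its aluminium rail to the robot's left (at most 17 degrees off). Slotted wooden uprights at its right (-y) end, to 105 mm above the worktop. Grey carriage 46 x 46 mm, top 35 mm below the grip point; a flat wooden plate 62 mm wide, 60 tall juts from it to -x: the loaf stop.
- stop_knob (a joint): Angle of the loaf stop's clamp knob, rad. 0 = clamped tight, bar across the rail; grows counterclockwise seen from above to 1.4 at its stop, bar nearly along the rail. The carriage is held fast below about 0.2; from 0.6 on it is free. Turning takes about 0.12 N m and it stays where it is left.
- stop (a joint): Position of the loaf stop's carriage along its rail, m: 0 at the end by the slotted saw guide, 0.13 at the far end of its travel (the robot's left), a hard stop. When freed it slides with about 1.5 N and stays where it is left; the knob rides on it and may be held while it slides.
- rest_tip (a point): A point on top of the other knob (same shape and height), 20 mm from its axis along its bar: the clamp knob of the pan-lid stand, whose carriage carries a bent steel wire hoop instead of a flat plate. Its base is like the guide's and lies 170 mm nearer or farther than it. Not to be turned or moved.

How it is judged:
By the outcome, as a careful person would: the job done as asked, in the order asked, and still so for the second after the job is handed in, with the robot touching nothing.
It also fails if it takes over 32 s, if anything falls off the work surface, if the arm or the gripper's body presses on something with over 40 N, if the wrist force passes 120 N, or if a joint passes its speed limit or range.

## Working session

There is one attempt and no reset: what is moved stays moved. The work goes in short steps, Python scripts to look and compute and a tool call to move; the robot and the scene stay as the last step left them, time stands still between calls to the robot, and variables do not carry over. Pictures are saved under pics/ and viewed, at most 10 in all, crops included, and the job is handed in when it is done.

Besides the shell and the picture viewer there is one more tool, called after "Emit:" as name(argument=value, ...) on one line, values as JSON. apply_moves: Moves the arm, as the interface text tells. Its arguments: {"type":"object","properties":{"targets":{"type":"array","items":{"type":"array","items":{"type":"array","items":{"type":"number"}}}}},"required":["targets"]}

```bash
mkdir -p pics; cat > h.py <<'E'
import numpy as np, cv2
from workcell import get_obs, imaging, order
def cloud(name,depth):
    c=imaging.get_calibration(name);K=np.array(c["camera_matrix"]);k=c["k1"]
    v,u=np.mgrid[0:480,0:640].astype(np.float32)
    p=cv2.undistortPoints(np.stack([u.ravel(),v.ravel()],1)[:,None],K,np.array([k,0,0,0.])).reshape(480,640,2)
    P=np.dstack([p,np.ones((480,640))])*depth[...,None]
    return P@np.array(c["rotation"]).T+np.array(c["eye"])
E
python3 - <<'E'
from h import *
for n in("scene","top"):
    p,d=imaging.camera(n);cv2.imwrite(f"pics/{n}1.png",p);np.save(n,d)
    c=imaging.get_calibration(n);print(n,c["eye"],c["rotation"])
    np.save("P"+n,cloud(n,d))
print(get_obs())
E
```

```text
scene [1.07023896 0.14285163 0.48258516] [ 0.51645092  0.71675846 -0.37609268 -0.27944598]Traceback (most recent call last):
  File "<stdin>", line 5, in <module>
  File "h.py", line 8, in cloud
    return P@np.array(c["rotation"]).T+np.array(c["eye"])
           ~^~~~~~~~~~~~~~~~~~~~~~~~~~
ValueError: matmul: Input operand 1 has a mismatch in its core dimension 0, with gufunc signature (n?,k),(k,m?)->(n?,m?) (size 4 is different from 3)
```

View pics/scene1.png

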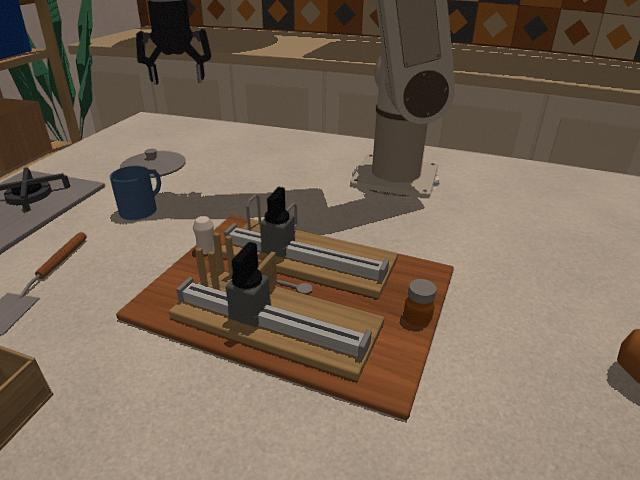

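The scene view shows the slicing guide as the nearer base to the camera, meaning farther from the robot. It has slotted uprights at about (210,265) and its knob at about (245,265). The hoop stand's knob is at about (277,205).

```bash
sed -i 's/^import numpy.*/&\nfrom scipy.spatial.transform import Rotation as R/; s/np.array(c\["rotation"\]).T/R.from_quat(c["rotation"]).as_matrix().T/' h.py
python3 - <<'E'
from h import *
for n in("scene","top"):
    p,d=imaging.camera(n);cv2.imwrite(f"pics/{n}1.png",p)
    P=cloud(n,d);np.save("P"+n,P);np.save("I"+n,p)
    m=(d>0)&(P[...,2]>.12)&(P[...,2]<.16)&(P[...,0]>.25)&(abs(P[...,1])<.4)&(p.max(2)<70)
    k,l,s,c=cv2.connectedComponentsWithStats(m.astype(np.uint8))
    for i in range(1,k):
        if s[i,4]<30: continue
        q=P[l==i]; t=q[q[:,2]>np.percentile(q[:,2],90)-.004]
        (x,y),w,a=cv2.minAreaRect(t[:,:2].astype(np.float32)*1000)
        print(n,s[i],c[i].round(),"ztop",np.percentile(q[:,2],[50,95]).round(4),(x,y),w,a)
print(get_obs())
E
```

```text
scene [267 187  18  27 342] [275. 200.] ztop [0.1369 0.1459] (454.4869689941406, -129.94102478027344) (48.833553314208984, 12.581108093261719) 0.5960834622383118
scene [231 242  27  36 606] [244. 259.] ztop [0.1381 0.1462] (624.6228637695312, -103.22843933105469) (14.188239097595215, 51.14521408081055) 85.5607681274414
top [373 153  14  41 509] [379. 173.] ztop [0.1443 0.1465] (623.6563110351562, -104.3802719116211) (14.016990661621094, 48.805137634277344) 86.56934356689453
top [394 286  15  39 537] [401. 305.] ztop [0.144  0.1464] (452.7998352050781, -130.92465209960938) (48.338287353515625, 14.188045501708984) 0.009883329272270203
{'clock': 0.15, 'joint_pos': array([-1.11297394e+00,  2.41257659e-01,  4.04314180e-03,  1.33519709e+00,
       -3.06598945e-05,  1.57081701e+00]), 'joint_vel': array([-0.00031936, -0.00327037,  0.00424566,  0.00088197, -0.00047831,
       -0.00045612]), 'tau': array([ 2.28564554e-04, -3.72634542e+01,  2.52638948e+01,  1.24016378e-02,
       -2.30420142e-06,  1.32415406e-05]), 'eef_pos': array([ 0.22077176, -0.44807146,  0.21921223]), 'tool_rot': array([ 9.73916068e-01,  2.26907118e-01, -1.98205262e-04, -7.83089828e-04]), 'ft_force': array([-0.42117783, -0.76126115, -0.25504731]), 'ft_torque': array([ 0.03458698,  0.00012514, -0.04579147]), 'grasp_force': 0.0, 'grip_width': 0.08508704299202172}
```

View pics/top1.png

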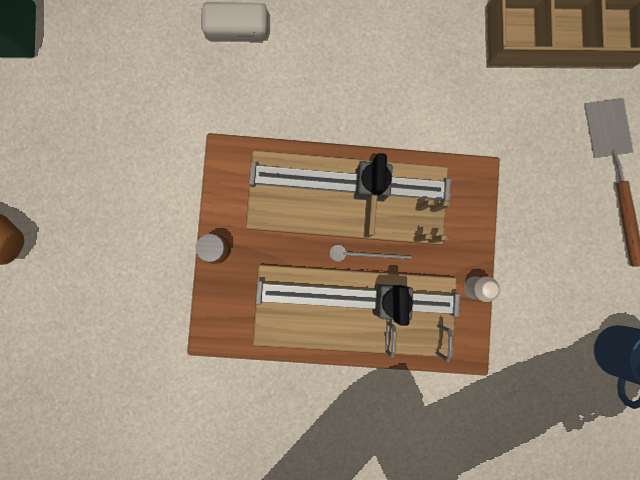

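The top view has +x up and +y to the left. The guide's knob is at (379,173), near world (0.624,-0.104), and its bar lies across the rail. Its uprights are at right (430,220), and the far rail end is at (252,173). The hoop stand's knob is at (401,305). I'll move above the guide's knob.

Emit:
apply_moves(targets=[[[0.77,0.66,0,-2.3,1],[0.77,0.66,0,-2.3,1],[0.77,0.66,0,-2.3,1],[0.77,0.66,0,-2.3,1],[0.77,0.66,0,-2.3,1],[0.77,0.66,0,-2.3,1],[0.77,0.66,0,-2.3,1],[0.77,0.66,0,-2.3,1]]])

```text
clock: 0.82
eef_pos: [0.4684, -0.2356, 0.2197]
tool_rot: [0.998, 0.067, -0.0, -0.0]
ft_force: [0.2, -1.5, -0.2]
grip_width: 0.0853
grasp_force: 0.0
```

Emit:
apply_moves(targets=[[[0.77,0.66,0,-2.3,1],[0.77,0.66,0,-2.3,1],[0.77,0.66,0,-2.3,1],[0.77,0.66,0,-2.3,1],[0,0,0,0,1]]])

```text
clock: 1.23
eef_pos: [0.595, -0.1262, 0.218]
tool_rot: [1.0, -0.009, 0.0, -0.001]
ft_force: [-0.9, 0.1, 0.6]
grip_width: 0.0858
grasp_force: 0.0
```

```bash
python3 - <<'E'
from h import *
P=np.load("Ptop.npy");I=np.load("Itop.npy").astype(int)
# rail: bright grey low saturation
m=(I.min(2)>120)&(np.ptp(I,2)<25)&(P[...,2]>.03)&(P[...,2]<.1)
for nm,(r0,r1,c0,c1) in dict(guide=(150,205,245,455),rest=(275,320,250,465)).items():
    q=P[r0:r1,c0:c1][m[r0:r1,c0:c1]]
    (x,y),w,a=cv2.minAreaRect(q[:,:2].astype(np.float32)*1000)
    l=cv2.fitLine(q[:,:2].astype(np.float32),cv2.DIST_HUBER,0,.01,.01).ravel()
    print(nm,len(q),np.median(q[:,2]),(x,y),w,a,"line",l,np.degrees(np.arctan2(l[1],l[0])),"y",q[:,1].min(),q[:,1].max())
# carriage top z~.096
for n in("top","scene"):
    P=np.load(f"P{n}.npy")
    q=P[(abs(P[...,2]-.096)<.004)&(np.hypot(P[...,0]-.624,P[...,1]+.104)<.045)]
    print(n,len(q),cv2.minAreaRect(q[:,:2].astype(np.float32)*1000))
o=get_obs();print(o["clock"],o["joint_pos"],o["eef_pos"],np.degrees(R.from_quat(o["tool_rot"]).as_matrix()[:2,:2]@[1,0]),R.from_quat(o["tool_rot"]).as_matrix().round(3))
p,d=imaging.camera("wrist");cv2.imwrite("pics/w1.png",p);c=imaging.get_calibration("wrist")
H=np.array(c["hand_eye"]);T=np.eye(4);T[:3,:3]=R.from_quat(o["tool_rot"]).as_matrix();T[:3,3]=o["eef_pos"];W=T@H
import h
h.imaging=type("X",(),{"get_calibration":staticmethod(lambda n:dict(c,rotation=R.from_matrix(W[:3,:3]).as_quat(),eye=W[:3,3]))})
P=h.cloud("wrist",d);m=(d>0)&(P[...,2]>.138)&(P[...,2]<.155)&(np.hypot(P[...,0]-.624,P[...,1]+.104)<.05)
print(m.sum(),np.median(P[m][:,2]),cv2.minAreaRect(P[m][:,:2].astype(np.float32)*1000))
E
```

```text
guide 2116 0.05008836810627926 (626.7969360351562, -74.65052795410156) (293.1094665527344, 30.165189743041992) 85.3544921875 line [ 0.08702932  0.99620575  0.62411684 -0.07229394] 85.00726 y -0.22170888982679607 0.07195738863517329
rest 2208 0.050032820160506974 (455.6022033691406, -84.59202575683594) (294.299072265625, 30.334228515625) 86.03295135498047 line [ 0.07572769  0.99712855  0.45609397 -0.06229093] 85.65696 y -0.23235045824298378 0.06316506283869734
top 380 ((613.1592407226562, -103.59858703613281), (45.983863830566406, 67.36389923095703), 85.04953002929688)
scene 363 ((614.2783203125, -101.82402801513672), (44.11075973510742, 69.25582885742188), 84.37966918945312)
1.2333 [-2.10379630e-01  4.61355685e-01  3.17556820e-01  1.42670513e+00
  2.71167767e-03  2.94882664e+00] [ 0.59499502 -0.12618169  0.2179549 ] [57.28687275 -1.00917108] [[ 1.    -0.018  0.001]
 [-0.018 -1.     0.003]
 [ 0.001 -0.003 -1.   ]]
2292 0.1453358248775603 ((624.0643920898438, -103.98310852050781), (14.167136192321777, 50.10885238647461), 87.75442504882812)
```

View pics/w1.png

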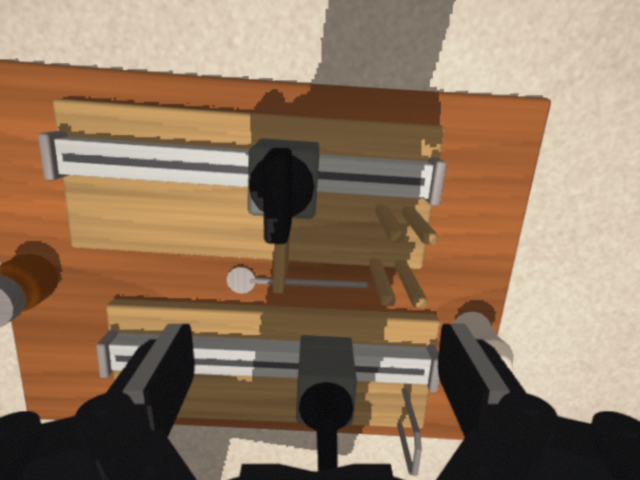

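The wrist view shows the guide's carriage and knob at (278,190), with the bar across the rail. Depth puts it at (0.624,-0.104), top at 0.145 m, which agrees with the other cameras. The uprights are at (395,250), to the right.

Emit:
apply_moves(targets=[[[0.36,0.28,0,-1.2,1],[0.36,0.28,0,-1.2,1],[0,0,0,0,1],[0,0,0,0,1]]])

```text
clock: 1.62
eef_pos: [0.6189, -0.1096, 0.2193]
tool_rot: [0.999, -0.033, -0.001, 0.0]
ft_force: [0.9, -0.3, 0.0]
grip_width: 0.0854
grasp_force: 0.0
```

```bash
python3 - <<'E'
from h import *
o=get_obs();print(o["clock"],o["joint_pos"],o["eef_pos"],R.from_quat(o["tool_rot"]).as_matrix().round(3))
E
```

```text
1.6167 [-1.75033157e-01  5.06518076e-01  3.92740143e-01  1.45848475e+00
 -4.78985635e-04  3.03163897e+00] [ 0.61885528 -0.10959328  0.21927286] [[ 0.998 -0.065 -0.002]
 [-0.065 -0.998 -0.   ]
 [-0.002  0.    -1.   ]]
```

Emit:
apply_moves(targets=[[[0.13,0.14,-0.5,0,1],[0,0,-0.7,0,1],[0,0,-0.6,0,1],[0,0,-0.46,0,1],[0,0,0,0,1]]])

```text
clock: 2.03
eef_pos: [0.6201, -0.1045, 0.1247]
tool_rot: [0.999, -0.034, -0.005, -0.0]
ft_force: [-0.4, 0.7, -1.6]
grip_width: 0.0857
grasp_force: 0.0
```

Emit:
apply_moves(targets=[[[0,0,0,0,-1],[0,0,0,0,-1],[0,0,0,0,-1],[0,0,0,0,-1],[0,0,0,0,-1],[0,0,0,0,-1],[0,0,0,0,-1],[0,0,0,0,-1]]])

```text
clock: 2.7
eef_pos: [0.6252, -0.1041, 0.1308]
tool_rot: [0.999, -0.033, 0.001, 0.0]
ft_force: [-0.4, -0.5, 5.8]
grip_width: 0.0112
grasp_force: 58.7
```

Emit:
apply_moves(targets=[[[0,0,0,5,-1],[0,0,0,6,-1],[0,0,0,6,-1],[0,0,0,6,-1],[0,0,0,6,-1],[0,0,0,6,-1],[0,0,0,6,-1],[0,0,0,0,-1]]])

```text
clock: 3.37
eef_pos: [0.6249, -0.1029, 0.1307]
tool_rot: [0.947, 0.321, 0.001, -0.0]
ft_force: [-2.5, 1.0, 6.3]
grip_width: 0.0109
grasp_force: 58.9
```

Emit:
apply_moves(targets=[[[0,0,0,6,-1],[0,0,0,6,-1],[0,0,0,6,-1],[0,0,0,5,-1],[0,0,0,4,-1],[0,0,0,0,-1],[0,0,0,0,-1]]])

```text
clock: 3.95
eef_pos: [0.6242, -0.1028, 0.1307]
tool_rot: [0.847, 0.532, 0.0, -0.001]
ft_force: [-3.2, 2.4, 6.9]
grip_width: 0.0109
grasp_force: 59.0
```

```bash
python3 - <<'E'
from h import *
o=get_obs();M=R.from_quat(o["tool_rot"]).as_matrix();print(o,np.degrees(np.arctan2(M[1,0],M[0,0])))
p,d=imaging.camera("top");cv2.imwrite("pics/t2.png",cv2.resize(p[100:340,220:540],(800,600)))
E
```

```text
{'clock': 3.95, 'joint_pos': array([-1.63921052e-01,  5.50842850e-01,  2.34849257e-01,  1.25495703e+00,
        1.41414761e-03,  1.85604803e+00]), 'joint_vel': array([-1.00446328e-03, -1.36304824e-05, -2.28032407e-04,  1.37384484e-03,
        4.40948713e-04,  2.56717729e-03]), 'tau': array([ -0.71661646, -46.70052767,  23.80618572,  -1.40738413,
        -0.35156546,  -0.0590398 ]), 'eef_pos': array([ 0.624231  , -0.10279969,  0.13070524]), 'tool_rot': array([ 8.46823438e-01,  5.31873631e-01,  4.10986646e-04, -5.80512537e-04]), 'ft_force': array([-3.15464329,  2.36985841,  6.86913081]), 'ft_torque': array([0.33507339, 0.72260429, 0.02802766]), 'grasp_force': 59.03563857078552, 'grip_width': 0.010894469349726673} 64.26426990717029
```

View pics/t2.png

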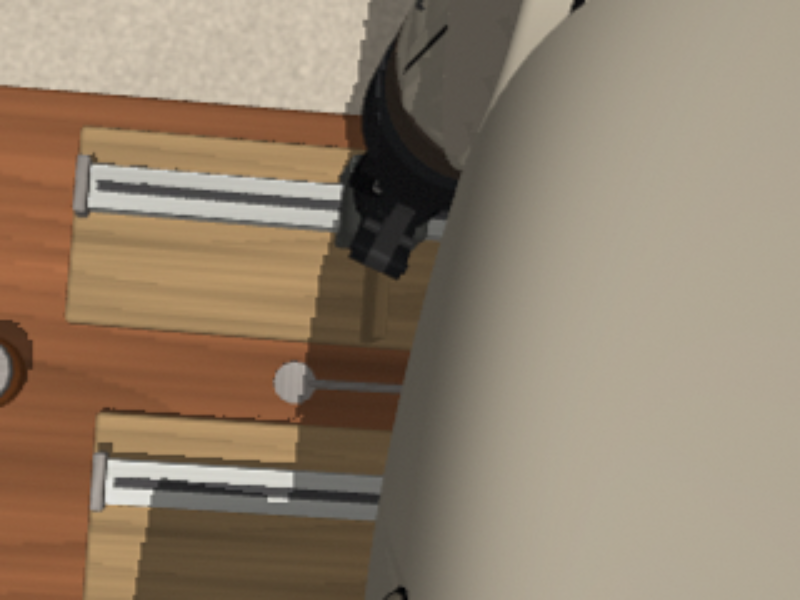

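The enlarged top view shows the gripper on the knob at (385,250), turned about 69° to near the rail's line. The carriage has not moved, and the rail is free to the left end at (82,185). Next is the slide.

Emit:
apply_moves(targets=[[[0.01,0.15,0,0,-1],[0.02,0.25,0,0,-1],[0.02,0.25,0,0,-1],[0.02,0.25,0,0,-1],[0.02,0.25,0,0,-1],[0.02,0.25,0,0,-1],[0.02,0.25,0,0,-1],[0,0,0,0,-1]]])

```text
clock: 4.67
eef_pos: [0.6298, -0.0359, 0.1307]
tool_rot: [0.847, 0.532, 0.001, -0.0]
ft_force: [-1.9, 1.2, 6.2]
grip_width: 0.0111
grasp_force: 59.0
```

Emit:
apply_moves(targets=[[[0.01,0.15,0,0,-1],[0.01,0.15,0,0,-1],[0.01,0.15,0,0,-1],[0,0,0,0,-1]]])

```text
clock: 5.0
eef_pos: [0.6312, -0.0188, 0.1307]
tool_rot: [0.847, 0.532, 0.001, 0.0]
ft_force: [-1.9, 0.2, 7.0]
grip_width: 0.0109
grasp_force: 58.9
```

Emit:
apply_moves(targets=[[[0.01,0.1,0,0,-1],[0.01,0.1,0,0,-1],[0,0,0,0,-1]]])

```text
clock: 5.25
eef_pos: [0.6318, -0.0112, 0.1307]
tool_rot: [0.847, 0.532, 0.0, 0.0]
ft_force: [-2.4, 0.3, 7.1]
grip_width: 0.0112
grasp_force: 58.9
```

Emit:
apply_moves(targets=[[[0.01,0.1,0,0,-1],[0.01,0.1,0,0,-1],[0,0,0,0,-1]]])

```text
clock: 5.5
eef_pos: [0.6322, -0.0066, 0.1307]
tool_rot: [0.847, 0.531, -0.002, 0.003]
ft_force: [-3.4, -7.4, 6.7]
grip_width: 0.0108
grasp_force: 59.0
```

Emit:
apply_moves(targets=[[[0.01,0.1,0,0,-1],[0.01,0.1,0,0,-1],[0,0,0,0,-1]]])

```text
clock: 5.75
eef_pos: [0.6323, -0.0055, 0.1306]
tool_rot: [0.849, 0.529, -0.006, 0.008]
ft_force: [-3.9, -22.6, 8.0]
grip_width: 0.011
grasp_force: 59.1
```

The hard stop is reached: about 22 N at y = -0.006, for 98 mm of travel. I'll ease the push off, open and lift.

Emit:
apply_moves(targets=[[[-0.01,-0.1,0,0,-1],[-0.01,-0.1,0,0,-1],[-0.01,-0.07,0,0,-1],[0,0,0,0,-1]]])

```text
clock: 6.08
eef_pos: [0.6321, -0.0073, 0.1307]
tool_rot: [0.847, 0.531, 0.0, 0.0]
ft_force: [-2.9, -0.8, 6.6]
grip_width: 0.011
grasp_force: 59.0
```

Emit:
apply_moves(targets=[[[0,0,0,0,0.3],[0,0,0,0,0.3],[0,0,0,0,0.3],[0,0,0,0,0.3],[0,0,0,0,0.3]]])

```text
clock: 6.5
eef_pos: [0.632, -0.0062, 0.129]
tool_rot: [0.847, 0.532, -0.0, -0.0]
ft_force: [0.1, 0.5, 0.0]
grip_width: 0.0552
grasp_force: 0.0
```

Emit:
apply_moves(targets=[[[0,0,0.3,0,0.3],[0,0,0.7,0,0.3],[0,0,0.8,0,0.3],[0,0,0.8,0,0.3],[0,-0.9,0.2,0,0.3],[0,-0.95,0,0,0.3],[0,-0.95,0,0,0.3],[0,-0.95,0,0,0.3]]])

```text
clock: 7.17
eef_pos: [0.6324, -0.1574, 0.242]
tool_rot: [0.847, 0.532, 0.0, 0.0]
ft_force: [0.0, -0.0, -0.1]
grip_width: 0.0553
grasp_force: 0.0
```

Emit:
apply_moves(targets=[[[-0.5,-0.8,0,0,0.3],[-0.5,-0.8,0,0,0.3],[-0.5,-0.8,0,0,0.3],[-0.5,-0.8,0,0,0.3],[-0.5,-0.8,0,0,0.3],[-0.5,-0.8,0,0,0.3],[0,0,0,0,0.3]]])

```text
clock: 7.75
eef_pos: [0.5082, -0.3543, 0.2413]
tool_rot: [0.849, 0.528, -0.001, 0.001]
ft_force: [0.6, 0.2, 0.1]
grip_width: 0.0554
grasp_force: 0.0
```

```bash
python3 - <<'E'
from h import *
for n in("top","scene"):
    p,d=imaging.camera(n);P=cloud(n,d);P0=np.load(f"P{n}.npy")
    for x,y in((.632,-.007),(.453,-.131)):
        m=(d>0)&(P[...,2]>.141)&(P[...,2]<.15)&(np.hypot(P[...,0]-x,P[...,1]-y)<.04)
        print(n,m.sum(),cv2.minAreaRect(P[m][:,:2].astype(np.float32)*1000))
    q=P[(abs(P[...,2]-.096)<.004)&(np.hypot(P[...,0]-.632,P[...,1]+.007)<.045)]
    print(len(q),cv2.minAreaRect(q[:,:2].astype(np.float32)*1000))
    if n=="top": cv2.imwrite("pics/t3.png",cv2.resize(p[100:400,180:580],(800,600)))
E
```

```text
top 409 ((632.0802612304688, -9.535568237304688), (49.742950439453125, 14.088427543640137), 65.0162353515625)
top 421 ((452.1216735839844, -131.0664520263672), (49.84653854370117, 14.166954040527344), 0.8151419162750244)
333 ((621.0827026367188, -8.754104614257812), (45.36072540283203, 68.14790344238281), 84.66936492919922)
scene 311 ((633.1549682617188, -8.923519134521484), (49.847198486328125, 14.272674560546875), 63.56758499145508)
scene 146 ((453.84564208984375, -130.1561737060547), (48.17783737182617, 13.6062650680542), 1.6883697509765625)
334 ((634.140869140625, -8.436502456665039), (45.358795166015625, 44.95082473754883), 85.52855682373047)
```

View pics/t3.png

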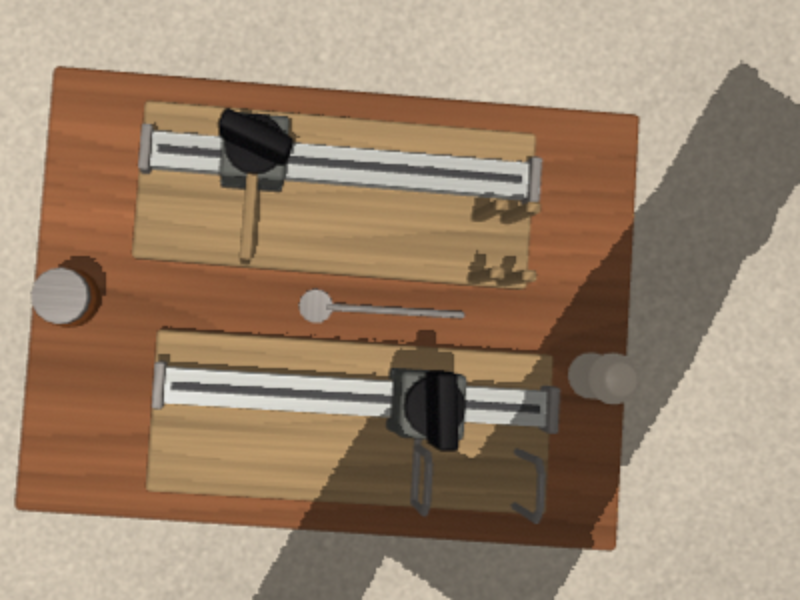

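The enlarged top view shows the loaf stop's carriage at left (255,150), its bar near the rail's line. The hoop stand's knob at (440,410) is unchanged: 452, -131 mm against 453, -131 mm before. The stop's final y of about -0.009 m matches the end of a 130 mm travel centred on the rail (-0.010 m).

```bash
python3 -c "
from workcell import order
print(order.job_done())"
```

```text
the job is handed in; nothing more can be done
None
```

I loosened the loaf stop's knob about 69° counterclockwise, slid the stop against its far hard stop and left it there; the pan-lid stand was not touched, and the job is handed in.

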